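# Point out the lacquer mixing order

## Task

Show the apprentice the order of the lacquer mix by pointing down with the fingertips: first at the lid of the lilac paint tin, then at the black cap of the dark brown hardener bottle, then at the mouth of the narrow bare-metal mixing tin. Each time bring the fingertips over its middle, one to three centimetres above its top, stay there for about two seconds, then rise clear before going on. Neither touch nor move any container, do not point at the yellow tin, the navy tin, the blue bottle or the clear cup on the way, and finish with the hand raised at least 15 cm above the tops of all the containers.

Things in the scene. Friction and masses are not known exactly. Their poses are not given: they have to be found in the camera images.
- tin_lilac: closed paint tin, pale lilac and white with a metal lid, 72 mm across, 90 mm high; loose, stands upright on the trolley; origin at the centre of its underside, z up along its axis, so its top is 90 mm above the origin
- bottle_brown: small dark brown bottle with a black screw cap (about 28 mm across), 45 mm across, 96 mm high; loose, stands upright on the trolley; origin at the centre of its underside, z up along its axis, so its top is 96 mm above the origin
- mix_tin: empty open-topped mixing tin of bare grey metal without a label, the narrowest of the tins: 54 mm across, 94 mm high; loose, stands upright on the trolley; origin at the centre of its underside, z up along its axis, so its top is 94 mm above the origin
- tin_yellow: bystander: closed paint tin, yellow with a dark foot, 64 mm across, 75 mm high; loose, stands upright on the trolley; origin at the centre of its underside, z up along its axis, so its top is 75 mm above the origin
- tin_navy: bystander: closed paint tin, navy blue with red, 72 mm across, 100 mm high; loose, stands upright on the trolley; origin at the centre of its underside, z up along its axis, so its top is 100 mm above the origin
- bottle_blue: bystander: small blue bottle with a white cap, 41 mm across, 86 mm high; loose, stands upright on the trolley; origin at the centre of its underside, z up along its axis, so its top is 86 mm above the origin
- mix_cup: bystander: empty clear plastic cup, 71 mm across at the rim, 86 mm high; loose, stands upright on the trolley; origin at the centre of its underside, z up along its axis, so its top is 86 mm above the origin
Not all that is in view belongs to the job. Leave any orange or turquoise look-alike of the tin_lilac alone.

How it is judged:
By the outcome, as a careful person would: the job done as asked, in the order asked, and still so for the second after the job is handed in, with the robot touching nothing.
It also fails if it takes over 72 s, if anything falls off the work surface, if the arm or the gripper's body presses on something with over 40 N, if the wrist force passes 120 N, or if a joint passes its speed limit or range.

## Robot

A 7-joint arm with a two-finger parallel gripper is mounted at the origin on a cart in front of the work surface, level with it; the furniture and walls round the work are solid. World frame = base frame: x ahead of the robot, y to its left, z up, the work surface at z = 0. Lengths are in m, angles in rad, forces in N, time in s.
With the tool pointing down it reaches from about 0.4 to 0.85 m from the base axis. Payload 10.4 kg.
Tool frame: the origin (TCP) lies at the very end of the fingers, on their centre line; the grasp point (between the pads) lies 19 mm behind it; z points along the fingers, y is the line along which they close (so a half turn about z gives the same grasp; the last joint's range is limited). The gripper opens to 85 mm and grips with 20 to 120 N. Pads are 22 mm wide; open, the fingers measure 114 mm over their backs; the gripper's body (76 mm by 85 mm) begins 54 mm behind the grasp point. The pads swing forward as they close: fully open they stand 13 mm farther back than shut.
Start: joints at [-1.167, 0.332, -0.065, 1.46, 0.022, 1.35, -0.088], TCP at [0.259, 0.569, 0.231] pointing down, gripper open.
Joint ranges: [-2.6, 2.6], [-0.5, 2.12], [-1.47, 1.34], [0.16, 2.42], [-1.27, 4.41], [0.06, 2.06], [-2.6, 2.6]. Speed limits (rad/s): [2.22, 2.22, 2.79, 2.79, 3.14, 3.14, 3.14].

## Interface

Orientations are given as [roll, pitch, yaw] about the fixed x, y, z axes, in that order (R = Rz(yaw) Ry(pitch) Rx(roll)).
In Python, from station import sense, read_camera, job_done gives the robot as it stands.
- The arm moves only by the tool drive_tool, never from a script. Its argument "targets" is one flat list of numbers, 7 for each row, row after row: the shift along the world's x, y, z each as a share of 50 mm, from -1 to 1, then the turn, a rotation vector about the world's x, y, z each as a share of 180 degrees, from -1 to 1, then the closure, from 0 (fully open) to 1 (shut). In form: [x, y, z, wx, wy, wz, claw, x, y, z, wx, wy, wz, claw, ...]. A call has 1 to 20 rows; each row shifts and turns the commanded pose from where the row before left it; what a row does not reach is not made up. A row lasts 1/10 s, in which the tool goes at most 50 mm and 8.59 degrees, less where a joint would pass 70% of its speed; a pose out of reach is approached as far as the arm can. A call with a number of a shift or a turn outside -1 to 1 is refused whole. A call with a gripper value outside its range is refused whole. The fingers move at their own pace and stop on an object; the grip force is fixed at half the most. Time passes only in rows, so rows that do not move let the fingers close. It gives the time, the measured TCP pose, the force, the opening and the grip force at its end, in the units of the state.
- sense(): the state, without advancing time (a new reading comes with each control period).
- read_camera(name): name is "scene" or "top"; returns a dict with "pixels" (400x640x3 uint8, blue, green, red), "fx", "fy", "cx", "cy" (pixels), "world_to_cam" (4x4, takes a point from world to camera coordinates). Camera axes: x right, y down, z forward; pixel columns grow to the right and rows downward; lengths in m; the calibration is good to about 2 mm. A picture is of the moment at which its call begins. There is no depth.
- job_done(): hands the job in; it is judged then, once.
The state is a dict: "clock": time; "q": joint angles; "joint_vel": joint speeds; "joint_efforts": joint torques, N m; "ee_pos": TCP position; "tool_rot": TCP orientation; "wrist_force": force on the tool from outside, world axes, zero at the start; "wrist_torque": the same for the moment, N m; "opening": opening from 0.0 (shut) to 1.0 (fully open); "finger_force": force on a finger pad.
Only numpy, scipy, OpenCV 4.12 (cv2) and the standard library are available. Lean on these libraries where they do the work, as an engineer would, in place of code of your own. Each camera call takes 0.05 s, during which the arm holds its last target. There are 200 camera calls.

## Working session

There is one attempt and no reset: what is moved stays moved. The work goes in short steps, Python scripts to look and compute and a tool call to move; the robot and the scene stay as the last step left them, time stands still between calls to the robot, and variables do not carry over. Pictures are saved under pics/ and viewed, at most 10 in all, crops included, and the job is handed in when it is done.

Besides the shell and the picture viewer there is one more tool, called after "Emit:" as name(argument=value, ...) on one line, values as JSON. drive_tool: Moves the arm, as the interface text tells. Its arguments: {"type":"object","properties":{"targets":{"type":"array"}},"required":["targets"]}

```bash
mkdir -p pics
python3 - <<'E'
from station import *
import cv2,numpy as np
for n in("scene","top"):
    c=read_camera(n); cv2.imwrite(f"pics/{n}0.png",c["pixels"]); np.savez(f"{n}0.npz",**c)
    print(n,c["fx"],c["cx"],c["cy"],np.round(np.linalg.inv(c["world_to_cam"]),3).tolist())
print(sense())
E
```

```text
scene 386.710540101929 318.1230371949987 200.062035781026 [[0.784, -0.305, 0.541, -0.111], [-0.621, -0.413, 0.666, -0.777], [0.021, -0.858, -0.513, 0.615], [0.0, 0.0, 0.0, 1.0]]
top 432.1780201977362 318.16583780865733 197.8831009869723 [[0.003, -0.979, 0.205, 0.274], [-1.0, -0.003, -0.001, -0.008], [0.001, -0.205, -0.979, 1.128], [0.0, 0.0, 0.0, 1.0]]
{'clock': 0.1, 'q': array([-1.16657994,  0.33281646, -0.064685  ,  1.46085655,  0.02160308,
        1.34991683, -0.08849607]), 'joint_vel': array([ 0.00028016,  0.00083635,  0.00012759, -0.00255067, -0.00058497,
       -0.00079223, -0.0010488 ]), 'joint_efforts': array([ 1.05811650e-03, -6.26745272e+01,  4.89182502e-02, -3.92429245e+01,
        1.63102074e-02,  7.06357474e-03, -2.71578745e-05]), 'ee_pos': array([0.25860529, 0.56861356, 0.23059097]), 'tool_rot': array([-3.14029262e+00,  6.73103586e-05,  2.71478594e+00]), 'wrist_force': array([ 0.23129846, -0.24612488, -0.35732561]), 'wrist_torque': array([-0.05716083, -0.04124457,  0.01440623]), 'finger_force': 0.0, 'opening': 0.9982200006043424}
```

View pics/scene0.png

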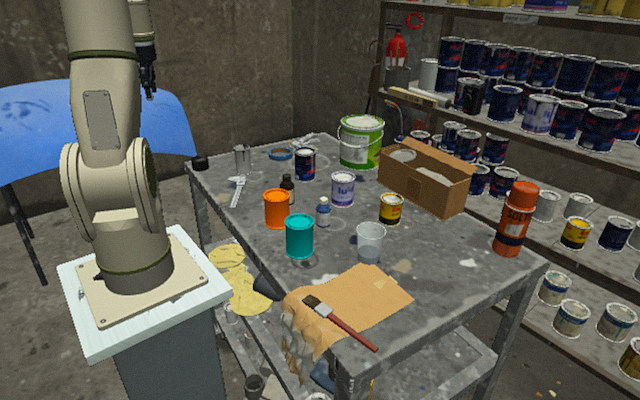

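View pics/top0.png

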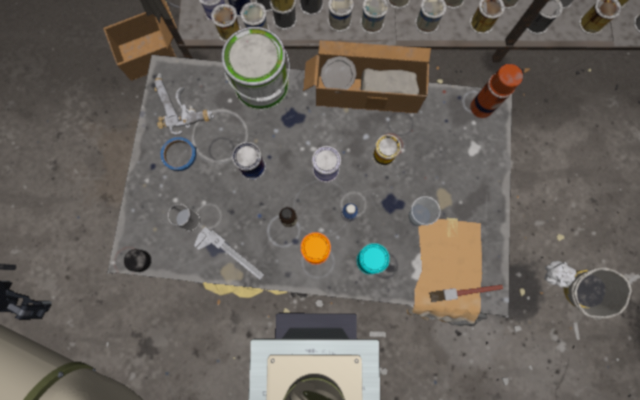

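The scene view shows lilac (343,188), brown bottle (287,187) and mix tin (242,155). In the top view they are at about (326,160), (288,214) and (180,214). I'll enlarge the top view to measure them.

Run:
```python
import cv2,numpy as np
a=np.load("top0.npz")["pixels"]
b=np.load("scene0.npz")["pixels"]
f=lambda i,x,y,w,h,s:cv2.resize(i[y:y+h,x:x+w],None,fx=s,fy=s,interpolation=cv2.INTER_CUBIC)
t=[f(a,x-25,y-25,50,50,5) for x,y in((326,160),(288,214),(180,214))]
s=[f(b,x-25,y-25,50,50,5) for x,y in((343,185),(287,187),(242,158))]
cv2.imwrite("pics/c1.png",np.vstack([np.hstack(t),np.hstack(s)]))
```

```text
(no output)
```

View pics/c1.png

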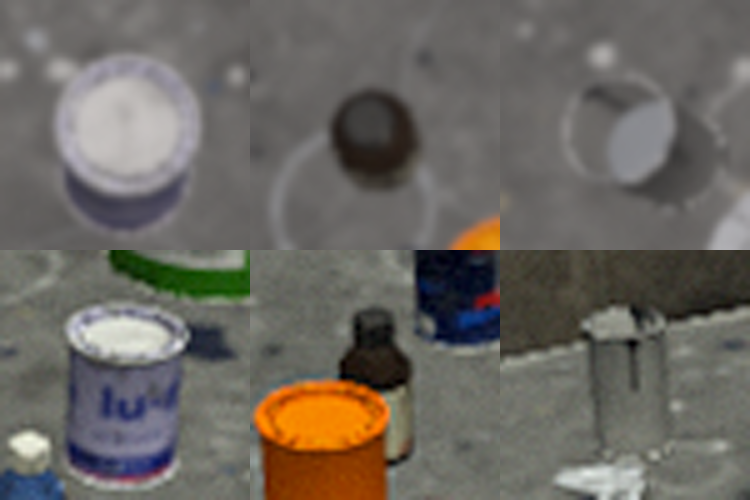

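The crops show clear rims. Top view centres: lilac (326.3,159.6), cap (287,212.7), mix rim (178.6,214). Scene view centres: (343.2,176.4), (286.8,174.2) and (241.6,147.2). Next I'll cast rays and check one view against the other.

Run:
```python
import numpy as np
C={n:np.load(n+"0.npz") for n in("top","scene")}
def ray(n,p,h):
    c=C[n];T=np.linalg.inv(c["world_to_cam"]);d=T[:3,:3]@[(p[0]-c["cx"])/c["fx"],(p[1]-c["cy"])/c["fy"],1];o=T[:3,3]
    return np.round(o+d*(h-o[2])/d[2],4)
for k,h,t,s in(("lilac",.09,(326.3,159.6),(343.2,176.4)),("brown",.096,(287,212.7),(286.8,174.2)),("mix",.094,(178.6,214),(241.6,147.2)),("navy",.1,(247,155),(306,150)),("yellow",.075,(388,146),(391,197)),("bigtin",.2,(254,57),(362,122)),("blue",.086,(351,210),(323,201)),("orange",.09,(316,248),(277,195))):
    print(k,ray("top",t,h),ray("scene",s,h))
```

```text
lilac [ 0.5887 -0.0287  0.09  ] [ 0.5872 -0.0322  0.09  ]
brown [0.4527 0.0667 0.096 ] [0.4542 0.0677 0.096 ]
mix [0.4491 0.3296 0.094 ] [0.4463 0.325  0.094 ]
navy [0.5969 0.1682 0.1   ] [0.6003 0.1688 0.1   ]
yellow [ 0.6299 -0.1867  0.075 ] [ 0.6322 -0.1829  0.075 ]
bigtin [0.8062 0.1434 0.2   ] [0.7396 0.0586 0.2   ]
blue [ 0.4616 -0.0892  0.086 ] [ 0.4544 -0.1013  0.086 ]
orange [ 0.3682 -0.0038  0.09  ] [ 0.37   -0.0084  0.09  ]
```

Emit:
drive_tool(targets=[0, 0, 0.25, 0, 0, 0, 1, 0, 0, 0.25, 0, 0, 0, 1, 0, 0, 0.25, 0, 0, 0, 1, 0, 0, 0.25, 0, 0, 0, 1, 0.28, -0.5, 0, 0, 0, 0, 1, 0.28, -0.5, 0, 0, 0, 0, 1, 0.28, -0.5, 0, 0, 0, 0, 1, 0.28, -0.5, 0, 0, 0, 0, 1, 0.28, -0.5, 0, 0, 0, 0, 1, 0.28, -0.5, 0, 0, 0, 0, 1, 0.28, -0.5, 0, 0, 0, 0, 1, 0.28, -0.5, 0, 0, 0, 0, 1, 0.28, -0.5, 0, 0, 0, 0, 1, 0.28, -0.5, 0, 0, 0, 0, 1, 0.28, -0.5, 0, 0, 0, 0, 1, 0.28, -0.5, 0, 0, 0, 0, 1, 0.28, -0.5, 0, 0, 0, 0, 1, 0.28, -0.5, 0, 0, 0, 0, 1, 0.28, -0.5, 0, 0, 0, 0, 1, 0.28, -0.5, 0, 0, 0, 0, 1])

```text
clock: 2.1
ee_pos: [0.4834, 0.168, 0.2825]
tool_rot: [3.14, 0.001, 2.715]
wrist_force: [0.2, 0.3, 0.5]
opening: 0.003
finger_force: 0.0
```

Emit:
drive_tool(targets=[0.26, -0.49, 0, 0, 0, 0, 1, 0.26, -0.49, 0, 0, 0, 0, 1, 0.26, -0.49, 0, 0, 0, 0, 1, 0.26, -0.49, 0, 0, 0, 0, 1, 0.26, -0.49, 0, 0, 0, 0, 1, 0.26, -0.49, 0, 0, 0, 0, 1, 0.26, -0.49, 0, 0, 0, 0, 1, 0.2, -0.3, 0, 0, 0, 0, 1, 0, 0, 0, 0, 0, 0, 1, 0, 0, 0, 0, 0, 0, 1, 0, 0, 0, 0, 0, 0, 1])

```text
clock: 3.2
ee_pos: [0.5835, -0.0162, 0.2817]
tool_rot: [3.141, -0.0, 2.716]
wrist_force: [-0.4, -0.4, 0.7]
opening: 0.0
finger_force: 0.0
```

Emit:
drive_tool(targets=[0.09, -0.28, 0, 0, 0, 0, 1, 0, 0, -0.4, 0, 0, 0, 1, 0, 0, -0.4, 0, 0, 0, 1, 0, 0, -0.4, 0, 0, 0, 1, 0, 0, -0.4, 0, 0, 0, 1, 0, 0, -0.4, 0, 0, 0, 1, 0, 0, -0.4, 0, 0, 0, 1, 0, 0, -0.4, 0, 0, 0, 1, 0, 0, -0.2, 0, 0, 0, 1, 0, 0, 0, 0, 0, 0, 1, 0, 0, 0, 0, 0, 0, 1, 0, 0, 0, 0, 0, 0, 1])

```text
clock: 4.4
ee_pos: [0.5889, -0.0316, 0.1326]
tool_rot: [3.141, 0.002, 2.715]
wrist_force: [-0.7, -0.8, -0.2]
opening: -0.004
finger_force: 0.0
```

Emit:
drive_tool(targets=[0, 0, -0.25, 0, 0, 0, 1, 0, 0.02, -0.2, 0, 0, 0, 1, 0, 0, 0, 0, 0, 0, 1, 0, 0, 0, 0, 0, 0, 1, 0, 0, 0, 0, 0, 0, 1, 0, 0, 0, 0, 0, 0, 1])

```text
clock: 5.0
ee_pos: [0.5885, -0.0306, 0.1092]
tool_rot: [3.141, 0.001, 2.715]
wrist_force: [-0.8, -0.1, -0.4]
opening: -0.006
finger_force: 0.0
```

Run:
```python
from station import *
import cv2,numpy as np
t=read_camera("top")["pixels"][100:260,220:420];s=read_camera("scene")["pixels"][90:250,240:440]
cv2.imwrite("pics/p1.png",cv2.resize(np.hstack([t,s]),None,fx=2,fy=2)); print(sense()["ee_pos"])
```

```text
[ 0.588377   -0.03058924  0.10913017]
```

View pics/p1.png

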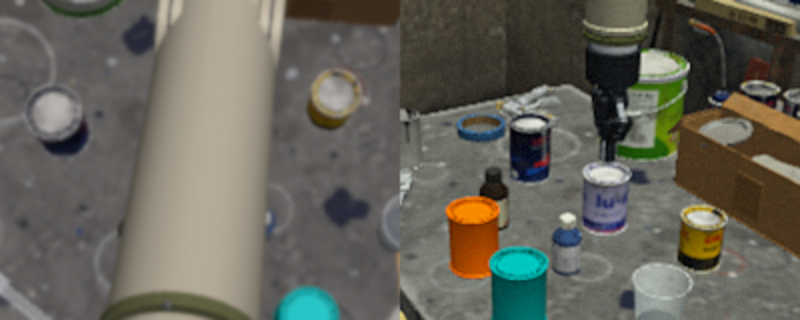

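The fingertips (605,160 in the crop) are just above the lilac lid. I'll hold there, then rise.

Emit:
drive_tool(targets=[0, 0, 0, 0, 0, 0, 1, 0, 0, 0, 0, 0, 0, 1, 0, 0, 0, 0, 0, 0, 1, 0, 0, 0, 0, 0, 0, 1, 0, 0, 0, 0, 0, 0, 1, 0, 0, 0, 0, 0, 0, 1, 0, 0, 0, 0, 0, 0, 1, 0, 0, 0, 0, 0, 0, 1, 0, 0, 0, 0, 0, 0, 1, 0, 0, 0, 0, 0, 0, 1, 0, 0, 0, 0, 0, 0, 1, 0, 0, 0, 0, 0, 0, 1, 0, 0, 0, 0, 0, 0, 1, 0, 0, 0, 0, 0, 0, 1, 0, 0, 0, 0, 0, 0, 1, 0, 0, 0, 0, 0, 0, 1, 0, 0, 0, 0, 0, 0, 1])

```text
clock: 6.8
ee_pos: [0.5882, -0.0306, 0.1088]
tool_rot: [3.142, -0.0, 2.715]
wrist_force: [-1.3, -0.2, -0.0]
opening: -0.005
finger_force: 0.0
```

Emit:
drive_tool(targets=[0, 0, 0.4, 0, 0, 0, 1, 0, 0, 0.4, 0, 0, 0, 1, 0, 0, 0.4, 0, 0, 0, 1, 0, 0, 0.4, 0, 0, 0, 1, 0, 0, 0.4, 0, 0, 0, 1, 0, 0, 0.4, 0, 0, 0, 1, 0, 0, 0.4, 0, 0, 0, 1, 0, 0, 0.4, 0, 0, 0, 1, -0.4, 0.28, 0, 0, 0, 0, 1, -0.4, 0.28, 0, 0, 0, 0, 1, -0.4, 0.28, 0, 0, 0, 0, 1, -0.4, 0.28, 0, 0, 0, 0, 1, -0.4, 0.28, 0, 0, 0, 0, 1, -0.4, 0.28, 0, 0, 0, 0, 1, 0, 0, 0, 0, 0, 0, 1, 0, 0, 0, 0, 0, 0, 1, 0, 0, 0, 0, 0, 0, 1])

```text
clock: 8.5
ee_pos: [0.4687, 0.0528, 0.2689]
tool_rot: [3.142, 0.0, 2.714]
wrist_force: [-0.1, 0.4, -0.3]
opening: 0.001
finger_force: 0.0
```

Emit:
drive_tool(targets=[-0.3, 0.28, 0, 0, 0, 0, 1, 0, 0, -0.4, 0, 0, 0, 1, 0, 0, -0.4, 0, 0, 0, 1, 0, 0, -0.4, 0, 0, 0, 1, 0, 0, -0.4, 0, 0, 0, 1, 0, 0, -0.4, 0, 0, 0, 1, 0, 0, -0.4, 0, 0, 0, 1, 0, 0, -0.2, 0, 0, 0, 1, 0, 0, 0, 0, 0, 0, 1, 0, 0, 0, 0, 0, 0, 1, 0, 0, 0, 0, 0, 0, 1])

```text
clock: 9.6
ee_pos: [0.4539, 0.0675, 0.1398]
tool_rot: [3.14, 0.001, 2.715]
wrist_force: [0.5, -0.1, 1.1]
opening: 0.0
finger_force: 0.0
```

Emit:
drive_tool(targets=[0, 0, -0.24, 0, 0, 0, 1, 0, 0, -0.24, 0, 0, 0, 1, 0, 0, 0, 0, 0, 0, 1, 0, 0, 0, 0, 0, 0, 1, 0, 0, 0, 0, 0, 0, 1, 0, 0, 0, 0, 0, 0, 1])

```text
clock: 10.2
ee_pos: [0.4534, 0.0675, 0.1151]
tool_rot: [3.141, 0.0, 2.715]
wrist_force: [-0.1, 0.1, -0.2]
opening: 0.0
finger_force: 0.0
```

Run:
```python
from station import *
import cv2,numpy as np
s=read_camera("scene")["pixels"][90:250,200:400]
cv2.imwrite("pics/p2.png",cv2.resize(s,None,fx=3,fy=3)); print(sense()["ee_pos"])
```

```text
[0.45345157 0.06753335 0.11514441]
```

View pics/p2.png

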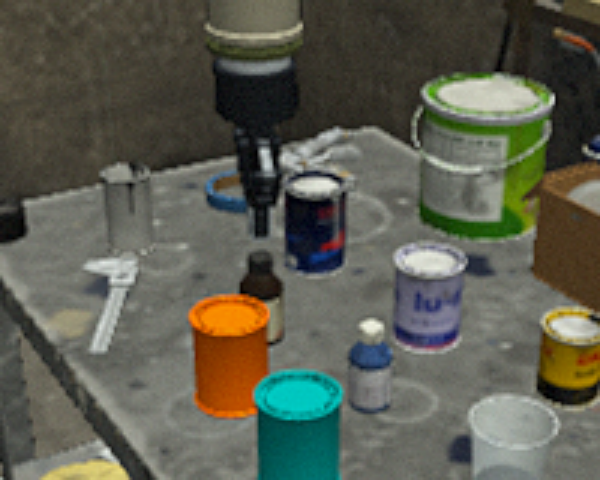

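The fingertips (260,236) are directly above the black cap (260,252). I'll hold, rise and go on.

Emit:
drive_tool(targets=[0, 0, 0, 0, 0, 0, 1, 0, 0, 0, 0, 0, 0, 1, 0, 0, 0, 0, 0, 0, 1, 0, 0, 0, 0, 0, 0, 1, 0, 0, 0, 0, 0, 0, 1, 0, 0, 0, 0, 0, 0, 1, 0, 0, 0, 0, 0, 0, 1, 0, 0, 0, 0, 0, 0, 1, 0, 0, 0, 0, 0, 0, 1, 0, 0, 0, 0, 0, 0, 1, 0, 0, 0, 0, 0, 0, 1, 0, 0, 0, 0, 0, 0, 1, 0, 0, 0, 0, 0, 0, 1, 0, 0, 0, 0, 0, 0, 1, 0, 0, 0, 0, 0, 0, 1, 0, 0, 0, 0, 0, 0, 1, 0, 0, 0, 0, 0, 0, 1])

```text
clock: 11.95
ee_pos: [0.4532, 0.0675, 0.1148]
tool_rot: [3.141, -0.0, 2.715]
wrist_force: [0.6, -0.5, -0.0]
opening: -0.002
finger_force: 0.0
```

Emit:
drive_tool(targets=[0, 0, 0.4, 0, 0, 0, 1, 0, 0, 0.4, 0, 0, 0, 1, 0, 0, 0.4, 0, 0, 0, 1, 0, 0, 0.4, 0, 0, 0, 1, 0, 0, 0.4, 0, 0, 0, 1, 0, 0, 0.4, 0, 0, 0, 1, 0, 0, 0.4, 0, 0, 0, 1, 0, 0, 0.4, 0, 0, 0, 1, 0, 0.5, 0, 0, 0, 0, 1, 0, 0.5, 0, 0, 0, 0, 1, 0, 0.5, 0, 0, 0, 0, 1, 0, 0.5, 0, 0, 0, 0, 1, 0, 0.5, 0, 0, 0, 0, 1, 0, 0.5, 0, 0, 0, 0, 1, 0, 0.5, 0, 0, 0, 0, 1, 0, 0.5, 0, 0, 0, 0, 1, 0, 0.5, 0, 0, 0, 0, 1, 0, 0.5, 0, 0, 0, 0, 1, 0, 0, 0, 0, 0, 0, 1, 0, 0, 0, 0, 0, 0, 1])

```text
clock: 13.95
ee_pos: [0.4531, 0.3175, 0.2745]
tool_rot: [-3.141, -0.0, 2.716]
wrist_force: [-0.3, -0.0, 0.2]
opening: -0.0
finger_force: 0.0
```

Emit:
drive_tool(targets=[-0.1, 0.21, 0, 0, 0, 0, 1, 0, 0, -0.4, 0, 0, 0, 1, 0, 0, -0.4, 0, 0, 0, 1, 0, 0, -0.4, 0, 0, 0, 1, 0, 0, -0.4, 0, 0, 0, 1, 0, 0, -0.4, 0, 0, 0, 1, 0, 0, -0.4, 0, 0, 0, 1, 0, 0, -0.3, 0, 0, 0, 1, 0, 0, 0, 0, 0, 0, 1, 0, 0, 0, 0, 0, 0, 1, 0, 0, 0, 0, 0, 0, 1])

```text
clock: 15.05
ee_pos: [0.4487, 0.3283, 0.1411]
tool_rot: [3.14, 0.001, 2.715]
wrist_force: [0.4, 1.1, 0.5]
opening: 0.0
finger_force: 0.0
```

Emit:
drive_tool(targets=[0, 0, -0.26, 0, 0, 0, 1, 0, 0, -0.26, 0, 0, 0, 1, 0, 0, 0, 0, 0, 0, 1, 0, 0, 0, 0, 0, 0, 1, 0, 0, 0, 0, 0, 0, 1, 0, 0, 0, 0, 0, 0, 1])

```text
clock: 15.65
ee_pos: [0.4484, 0.3281, 0.1142]
tool_rot: [3.141, 0.0, 2.715]
wrist_force: [0.5, 0.5, 0.2]
opening: 0.003
finger_force: 0.0
```

Run:
```python
from station import *
import cv2,numpy as np
s=read_camera("scene")["pixels"][90:220,180:340];t=read_camera("top")["pixels"][150:280,120:280]
cv2.imwrite("pics/p3.png",cv2.resize(np.hstack([s,t]),None,fx=2.5,fy=2.5)); print(sense()["ee_pos"])
```

```text
[0.44837628 0.32811731 0.11417327]
```

View pics/p3.png

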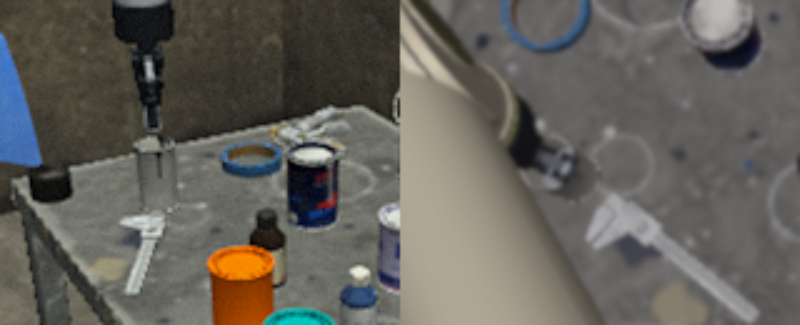

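The fingertips (152,130) are over the mouth of the mix tin (155,143). I'll hold, then rise high.

Emit:
drive_tool(targets=[0, 0, 0, 0, 0, 0, 1, 0, 0, 0, 0, 0, 0, 1, 0, 0, 0, 0, 0, 0, 1, 0, 0, 0, 0, 0, 0, 1, 0, 0, 0, 0, 0, 0, 1, 0, 0, 0, 0, 0, 0, 1, 0, 0, 0, 0, 0, 0, 1, 0, 0, 0, 0, 0, 0, 1, 0, 0, 0, 0, 0, 0, 1, 0, 0, 0, 0, 0, 0, 1, 0, 0, 0, 0, 0, 0, 1, 0, 0, 0, 0, 0, 0, 1, 0, 0, 0, 0, 0, 0, 1, 0, 0, 0, 0, 0, 0, 1, 0, 0, 0, 0, 0, 0, 1, 0, 0, 0, 0, 0, 0, 1])

```text
clock: 17.35
ee_pos: [0.4482, 0.328, 0.1138]
tool_rot: [3.141, -0.0, 2.715]
wrist_force: [-0.4, 0.4, -0.1]
opening: 0.001
finger_force: 0.0
```

Emit:
drive_tool(targets=[0, 0, 0.4, 0, 0, 0, 1, 0, 0, 0.4, 0, 0, 0, 1, 0, 0, 0.4, 0, 0, 0, 1, 0, 0, 0.4, 0, 0, 0, 1, 0, 0, 0.4, 0, 0, 0, 1, 0, 0, 0.4, 0, 0, 0, 1, 0, 0, 0.4, 0, 0, 0, 1, 0, 0, 0.4, 0, 0, 0, 1, 0, 0, 0.4, 0, 0, 0, 1, 0, 0, 0.4, 0, 0, 0, 1, 0, 0, 0.4, 0, 0, 0, 1, 0, 0, 0.4, 0, 0, 0, 1, 0, 0, 0.4, 0, 0, 0, 1, 0, 0, 0.4, 0, 0, 0, 1, 0, 0, 0.4, 0, 0, 0, 1, 0, 0, 0.4, 0, 0, 0, 1, 0, 0, 0, 0, 0, 0, 1, 0, 0, 0, 0, 0, 0, 1, 0, 0, 0, 0, 0, 0, 1, 0, 0, 0, 0, 0, 0, 1])

```text
clock: 19.35
ee_pos: [0.448, 0.3278, 0.4329]
tool_rot: [-3.14, -0.001, 2.715]
wrist_force: [0.4, -0.3, -0.4]
opening: -0.0
finger_force: 0.0
```

Run:
```python
from station import *
s=sense();print(s["clock"],s["ee_pos"],abs(s["joint_vel"]).max())
if s["ee_pos"][2]>.38: print(job_done())
```

```text
19.35 [0.44801745 0.32783553 0.43286051] 0.0034482862402198176
the job is handed in; nothing more can be done
None
```

I pointed at the lilac tin's lid, the brown bottle's cap and the mixing tin's mouth, in that order, about 2 cm above each for about two seconds, with no sign of contact; I raised the hand to z = 0.43 m and handed the job in at 19.4 s.

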